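Slide a sample sled under the leaf spring of a sanding jig

ROBOT

A 6-joint arm with a two-finger parallel gripper is mounted at the origin on the work surface. World frame = base frame: x ahead of the robot, y to its left, z up, the work surface at z = 0. Lengths are in m, angles in rad, forces in N, time in s.
With the tool pointing down it reaches from about 0.3 to 1 m from the base axis. Payload 5.1 kg.
Tool frame: the origin (TCP) lies on the centre line of the jaws, within the pads' length; the fingertips stand 14 mm ahead of it and the grasp point (between the pads) lies 5 mm behind it; z points along the fingers, y is the direction in which the jaws open and shut (so a half turn about z gives the same grasp; the last joint's range is limited). The gripper opens to 95 mm and grips with 3 to 60 N. Pads are 20 mm wide; open, the fingers measure 119 mm over their backs; the gripper's body (75 mm by 180 mm) begins 59 mm behind the grasp point.
Start: joints at [1.024, 0.124, 1.65, -0, 1.367, -0.083], TCP at [0.291, 0.581, 0.208] pointing down, gripper open.
Joint ranges: [-2.61, 2.61], [-1.02, 2.33], [0.03, 2.71], [-1.35, 4.49], [0.32, 2.68], [-2.91, 2.91]. Speed limits (rad/s): [2.57, 2.57, 3.14, 3.14, 3.14, 3.14].

INTERFACE

Orientations are given as a unit quaternion [x, y, z, w].
In Python, from rig import ctrl gives the robot as it stands. Calls block until the motion is done:
- ctrl.move_ptp(position, orientation): joint-space move of the TCP to a pose.
- ctrl.line_to(position, ori=None, speed=0.15, stop_force=None): straight line of the TCP; ori=None keeps the orientation; speed is the mean speed in m/s. With stop_force (N) it stops when the force on the tool has changed by that much, and returns True; else False.
- ctrl.set_joints(angles): joint-space move.
- ctrl.grip(opening, squeeze=None): finger opening in m; squeeze is the grip in N (None keeps the last); returns when the fingers have stopped.
- ctrl.dwell(seconds).
- ctrl.solve_ik(position, orientation): joint angles nearest the present ones, or None.
- ctrl.grab_frame(name): name is "scene" or "top" or "wrist"; returns a dict with "pixels" (384x512x3 uint8, blue, green, red), "range_z" (384x512 float32, m along the optical axis (not along the pixel's ray), 0 where there is no reading), "K" (3x3 intrinsics, pixels), "dist" ([k1, k2, p1, p2, k3] as OpenCV has them; the pictures are not rectified), "xyz" and "rotation" of the camera in the world; the wrist camera has in their place "hand_eye" (4x4, takes a point from camera to tool coordinates, whose origin is the TCP and whose axes are the flange's). Camera axes: x right, y down, z forward; pixel columns grow to the right and rows downward; lengths in m; the calibration is good to about 2 mm. A picture is of the moment at which its call begins: read the wrist's pose just before it.
A pose or a line that the arm cannot do raises ctrl.IKError and nothing moves.
- ctrl.hand_in(): hands the job in, once; it reports no verdict.
Trained networks look in a picture, given as the dict that the camera call returned (one of the last four; its "shot" number tells which), for a name from the list of things; names that differ only in an ending like _2 or _b are one class to them, and where a whole thing is asked for, a point or a joint stands for the part that bears it (a point fixed in the world has none). Each returns a list of dicts, best first, with "p" (0 to 1); they miss things now and then, are a little off and sometimes report something else, mostly with a low value. They report only what shows in the picture. A call takes as long as a camera call. They do not tell look-alikes from the thing itself.
- ctrl.silhouettes(picture, name): "pixels" (384x512 bool, what is visible of it).
- ctrl.pinpoint(picture, name): "xyz" ([x, y, z] in m, in the coordinates of the camera as it stood for that picture, good to about 4 mm: a listed point, or the origin of a listed thing).
Readings, each from a call of its own:
- ctrl.read_clock(): time.
- ctrl.read_joint_pos(): joint angles.
- ctrl.read_joint_velocities(): joint speeds.
- ctrl.read_joint_torque(): joint torques, N m.
- ctrl.read_tool_pos(): TCP position.
- ctrl.read_tool_rot(): TCP orientation.
- ctrl.read_contact_force(): force on the tool from outside, world axes, zero at the start.
- ctrl.read_wrist_torque(): the same for the moment, N m.
- ctrl.read_finger_gap(): finger opening in m.
Only numpy, scipy, OpenCV 4.12 (cv2) and the standard library are available. Lean on these libraries where they do the work, as an engineer would, in place of code of your own. Each camera call takes 0.05 s, during which the arm holds its last target.

TASK

Load the sample sled into the sanding jig without picking it up: put your closed fingertips on its low rear ledge, behind the raised bar, press down hard until the sprung infeed plate is fully down, and keep pressing while you slide the sled under the steel bridge and the leaf spring until its front is fully home against the end stop. Then take the hand away, so that the sled lies flat under the spring and the infeed plate has sprung up again behind it. Never lift or tip up the sled, and leave everything else on the bench where it is.

Things in the scene. Friction and masses are not known exactly. Their poses are not given: they have to be found in the camera images.
- jig: The fixed sanding jig: black base 375 x 210 x 12 mm with a channel 76 mm wide between two guides (tops at z = 40 mm above the bench). Origin on the bench under the channel's centre line; x runs along the channel, the way the sled must slide; z up. Floor: sprung infeed plate from x = -184 to -3 mm, then a fixed bed, top z = 24 mm, to x = 180 mm. An apron (top z = 12 mm) lies at y = -64 to -150 mm.
- bridge (a point): Middle of the underside of the steel bridge across the channel: 86 mm along x from the jig's origin, at z = 39.5 mm. The bridge is 12 mm thick along the channel, 12 mm high (top at z = 51.5 mm), 128 mm across. A sled on the raised infeed plate hits it; a sled pressed down passes below.
- stop_face (a point): End stop: middle of its face's lower edge, on the fixed bed, 162 mm along x from the jig's origin, z = 24 mm. The stop is 18 mm high. With the sled home its front touches this face and its origin is at x = 87 mm, z = 24 mm in the jig's frame, so its tail is just clear of the infeed plate.
- sled: The loose sled, 150 mm long (x) and 70 mm wide, about 0.2 kg, slippery; it starts in the channel on the infeed plate, underside at z = 34 mm, its x axis along the jig's. Origin at the centre of its underside. Grey base 8 mm thick; white stone sample at x = -18 to 75 mm, top 12 mm above the underside; raised cross bar at x = -30 to -18 mm, top 26 mm above the underside; behind it the low ledge.
- sled_ledge (a point): Centre of the sled's low rear ledge, on its upper surface: 52.5 mm behind the sled's origin, 8 mm above its underside. The ledge is 45 mm long (along the sled) and 70 mm wide; the raised bar, 18 mm higher, begins 22.5 mm ahead of this point.
- infeed_plate (a joint): Downward travel of the sprung infeed plate: 0 up (top at z = 34 mm), 0.009 m fully down (top at z = 25 mm, 1 mm above the fixed bed). Pressing plate and sled fully down takes about 11 to 14 N; 14 to 20 N holds them down well. It springs up when released and nothing lies on it.
- leaf_spring (a joint): Upward swing of the leaf spring in rad, a 40 mm wide steel strip that slopes down from behind the bridge to x = 130 mm in the jig's frame: 0 at rest, tip at z = 30 mm; about 0.15 with the sled under it. It presses on the sled with some 7 N and drags on it; pushing the sled in takes some 2 to 10 N along the channel.
- sander: random-orbit sander standing on the bench at the right, 124 mm pad, 130 mm tall; a bystander. Origin at its underside
- spare_sample: loose white sample tile 93 x 66 x 8 mm lying on the jig's side apron; a bystander. Origin at its underside
- thumb_knob: black thumb knob, 38 mm across, 30 mm tall, standing on the jig's side apron; a bystander. Origin at its underside
- steel_dog: small stepped steel bench dog, 24 mm across, 45 mm tall, standing on the jig's side apron; a bystander. Origin at its underside
- disc_stack: stack of abrasive discs, 125 mm across, 24 mm tall, on the bench; a bystander. Origin at its underside
- dust_brush: hand brush lying on the bench on the jig's +y side; a bystander. Origin at its underside
- polish_jar: jar 76 mm across, 85 mm tall, on the bench; a bystander. Origin at its underside
- spanner: spanner lying on the bench on the jig's +y side; a bystander. Origin at its underside
Not all that is in view belongs to the job. Of the things like the sled, leave any that is red; of the rest the smaller one is meant.

How it is judged:
By the outcome, as a careful person would: the job done as asked, in the order asked, and still so for the second after the job is handed in, with the robot touching nothing.
It also fails if it takes over 54 s, if anything falls off the work surface, if the arm or the gripper's body presses on something with over 40 N, if the wrist force passes 120 N, or if a joint passes its speed limit or range.

## Working session

There is one attempt and no reset: what is moved stays moved. The work goes in short steps, each a Python script; the robot and the scene stay as the last script left them, time stands still between calls to the robot, and variables do not carry over. Pictures are saved under pics/ and viewed, and the job is handed in when it is done.

```bash
ls; mkdir -p pics
cat > h.py <<'E'
import numpy as np, cv2
from rig import ctrl
def world(f,p):
    return np.array(f["rotation"])@np.array(p)+np.array(f["xyz"])
E
python3 - <<'E'
from h import *
for n in ["scene","top"]:
    f=ctrl.grab_frame(n)
    cv2.imwrite(f"pics/{n}0.png",f["pixels"])
    print(n,f["xyz"],np.round(f["rotation"],3).tolist(),f["K"],f["dist"],np.array(f["rotation"]).shape)
    for o in ["jig","bridge","stop_face","sled","sled_ledge"]:
        print(o,[(round(d["p"],2),world(f,d["xyz"]).round(4).tolist()) for d in ctrl.pinpoint(f,o)])
print(ctrl.read_clock(),ctrl.read_tool_rot())
E
```

```text
pics
scene [1.27068405 0.32780102 0.66659747] [0.487, 0.738, -0.384, -0.265] [[357.08256592   0.         261.50920849]
 [  0.         357.08256592 194.28160351]
 [  0.           0.           1.        ]] [0.01547265 0.         0.         0.         0.        ] (4,)Traceback (most recent call last):
  File "<stdin>", line 7, in <module>
  File "h.py", line 4, in world
    return np.array(f["rotation"])@np.array(p)+np.array(f["xyz"])
           ~~~~~~~~~~~~~~~~~~~~~~~^~~~~~~~~~~~
ValueError: matmul: Input operand 1 has a mismatch in its core dimension 0, with gufunc signature (n?,k),(k,m?)->(n?,m?) (size 3 is different from 4)
```

```bash
cat > h.py <<'E'
import numpy as np, cv2
from scipy.spatial.transform import Rotation as R
from rig import ctrl
def world(f,p):
    return R.from_quat(f["rotation"]).apply(np.array(p))+np.array(f["xyz"])
E
python3 - <<'E'
from h import *
for n in ["scene","top"]:
    f=ctrl.grab_frame(n)
    cv2.imwrite(f"pics/{n}0.png",f["pixels"])
    print(n,f["xyz"],f["rotation"],f["K"][0,0])
    for o in ["jig","bridge","stop_face","sled","sled_ledge"]:
        print(o,[(round(d["p"],2),world(f,d["xyz"]).round(4).tolist()) for d in ctrl.pinpoint(f,o)])
print(ctrl.read_clock(),ctrl.read_tool_rot())
E
```

```text
scene [1.27068405 0.32780102 0.66659747] [ 0.48686624  0.73842911 -0.38394715 -0.26508168] 357.08256591503493
jig [(0.71, [0.4888, -0.0057, -0.0001])]
bridge [(0.75, [0.5261, -0.0909, 0.0385])]
stop_face [(0.85, [0.5584, -0.1595, 0.0247])]
sled [(0.92, [0.4504, 0.0821, 0.0347]), (0.83, [0.1649, 0.3167, 0.0005]), (0.8, [0.7238, -0.3493, 0.0004]), (0.54, [0.4437, -0.1493, 0.0154])]
sled_ledge [(0.82, [0.4315, 0.1281, 0.0397]), (0.8, [0.2336, 0.3118, 0.0161]), (0.79, [0.7211, -0.3031, 0.0067]), (0.39, [0.6395, 0.3729, -0.0045])]
top [ 0.23995144 -0.00676427  1.47384274] [-0.70284456  0.70696882 -0.05340537  0.05790061] 496.26229463801127
jig [(0.67, [0.4944, -0.0091, 0.0016])]
bridge [(0.95, [0.5287, -0.0906, 0.0385])]
stop_face [(0.63, [0.5551, -0.1551, 0.0235]), (0.42, [0.4451, -0.1457, 0.0155])]
sled [(0.7, [0.4525, 0.0801, 0.0344]), (0.57, [0.7313, -0.3541, -0.0017]), (0.23, [0.449, -0.3999, -0.0009]), (0.23, [0.5692, 0.14, -0.0016])]
sled_ledge [(0.87, [0.2332, 0.3153, 0.013]), (0.83, [0.4304, 0.1224, 0.0425]), (0.82, [0.726, -0.2966, 0.0047])]
0.7 [2.29831330e-01 9.73230476e-01 2.17375734e-05 3.27771649e-06]
```

View pics/scene0.png

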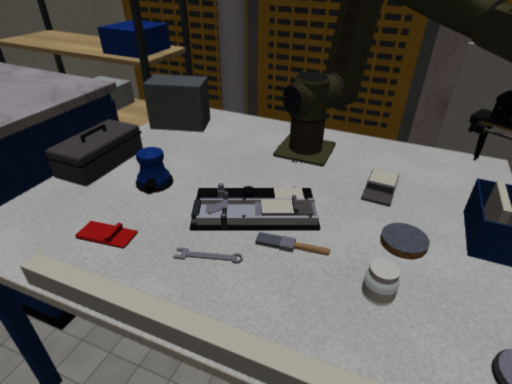

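View pics/top0.png

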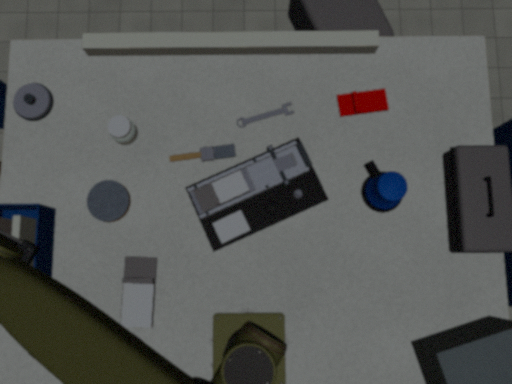

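Sled candidates in the top view are the one in the jig at (230,187), the larger grey one at (140,290) and the red one at (362,102). The one in the jig fits: it isn't red, it's the smaller of the other two, and it sits on the infeed plate. I'll check that with a wrist view.

```bash
cat >> h.py <<'E'
def ori(th,flip=False):
    x=np.array([np.cos(th),np.sin(th),0]); 
    if flip: x=-x
    z=np.array([0,0,-1.]); y=np.cross(z,x)
    return R.from_matrix(np.c_[x,y,z]).as_quat()
def wristT():
    T=np.eye(4);T[:3,:3]=R.from_quat(ctrl.read_tool_rot()).as_matrix();T[:3,3]=ctrl.read_tool_pos();return T
def shot():
    T=wristT(); f=ctrl.grab_frame("wrist"); T=T@np.array(f["hand_eye"]); f["xyz"]=T[:3,3]; f["rotation"]=R.from_matrix(T[:3,:3]).as_quat(); return f
E
python3 - <<'E'
from h import *
th=np.deg2rad(-66)
for fl in (0,1):
    for p in ([.41,.16,.05],[.50,-.04,.05]): print(fl,p,ctrl.solve_ik(p,ori(th,fl)))
f=ctrl.grab_frame("top");print(f["hand_eye"] if "hand_eye" in f else "")
T=wristT();w=ctrl.grab_frame("wrist");print(np.round(w["hand_eye"],3))
c=f["pixels"][70:340,80:410];cv2.imwrite("pics/crop.png",cv2.resize(c,None,fx=2,fy=2,interpolation=cv2.INTER_CUBIC))
E
```

```text
0 [0.41, 0.16, 0.05] None
0 [0.5, -0.04, 0.05] [-1.86893001e-01 -4.92168409e-02  2.11007947e+00 -4.44089210e-16
  1.08073003e+00  2.53582063e+00]
1 [0.41, 0.16, 0.05] [ 2.49977942e-01 -1.98642876e-01  2.24355983e+00 -4.44089210e-16
  1.09667570e+00 -1.68901079e-01]
1 [0.5, -0.04, 0.05] [-1.86893001e-01 -4.92168409e-02  2.11007947e+00 -4.44089210e-16
  1.08073003e+00 -6.05772022e-01]

[[ 0.001 -0.969 -0.248  0.07 ]
 [ 1.     0.001  0.    -0.   ]
 [-0.    -0.248  0.969 -0.176]
 [ 0.     0.     0.     1.   ]]
```

View pics/crop.png

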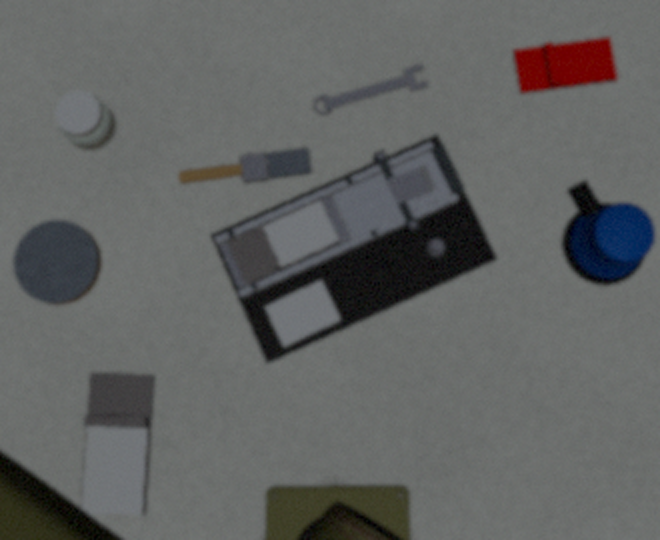

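The crop confirms it: the grey and white sled in the jig channel at crop (285,240) is the one meant. The larger look-alike is at (120,440) and the red one at (565,65). Next I'll measure it with the wrist camera.

Run:
```python
from h import *
th=np.deg2rad(-66)
ctrl.grip(0.0,20)
ctrl.move_ptp([.455,.07,.30],ori(th,True))
f=shot(); np.savez("w1.npz",**{k:np.array(v) for k,v in f.items()})
cv2.imwrite("pics/w1.png",f["pixels"])
for o in ["jig","bridge","stop_face","sled","sled_ledge"]:
    print(o,[(round(d["p"],2),world(f,d["xyz"]).round(4).tolist()) for d in ctrl.pinpoint(f,o)])
print(ctrl.read_clock(),ctrl.read_contact_force(),ctrl.read_finger_gap())
```

```text
jig [(0.78, [0.4907, -0.0104, -0.0012])]
bridge []
stop_face [(0.65, [0.5526, -0.1606, 0.0217]), (0.26, [0.4277, 0.1252, 0.0422])]
sled [(0.94, [0.4443, 0.0765, 0.0313]), (0.34, [0.6929, -0.0524, 0.0004])]
sled_ledge [(0.88, [0.4288, 0.126, 0.0416])]
4.5833 [ 0.20568404 -0.07071317  1.0923443 ] 0.00052823598794253
```

View pics/w1.png

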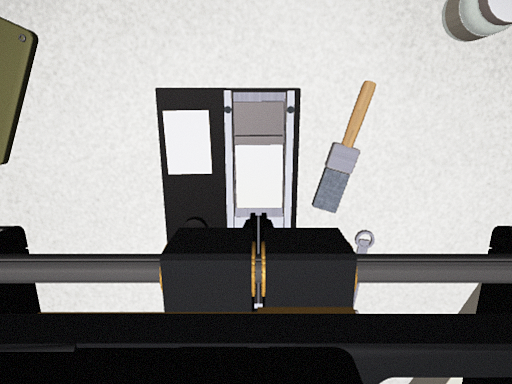

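```bash
cat >> h.py <<'E'
def cloud(f):
    z=f["range_z"]; v,u=np.nonzero(z>0)
    p=cv2.undistortPoints(np.c_[u,v].astype(float).reshape(-1,1,2),np.array(f["K"]),np.array(f["dist"])).reshape(-1,2)
    d=z[v,u]; return world(f,np.c_[p*d[:,None],d]),u,v
E
python3 - <<'E'
from h import *
f=dict(np.load("w1.npz"))
P,u,v=cloud(f)
g=(v<215)&(u>140)&(u<320)
def show(th,o=np.array([.490,-.008])):
    e=np.array([np.cos(th),np.sin(th)]);n=np.array([-e[1],e[0]])
    return (P[:,:2]-o)@e,(P[:,:2]-o)@n
# fit yaw using guide pts
th=np.deg2rad(-66)
for it in range(3):
    a,b=show(th); m=g&(abs(P[:,2]-.040)<.0025)&(abs(b)>.036)&(abs(b)<.06)
    for s in(1,-1):
        k=m&(b*s>0); c=np.polyfit(a[k],b[k],1); print(s,k.sum(),c, b[k].min(),b[k].max())
    k=g&(P[:,2]>.006)
    cs=[np.polyfit(a[m&(b*s>0)],b[m&(b*s>0)],1)[0] for s in (1,-1)]
    th+=np.arctan(np.mean(cs)); print(np.rad2deg(th))
a,b=show(th)
k=g&(abs(b)<.02)
for lo in np.arange(-.2,.0,.005):
    q=k&(a>=lo)&(a<lo+.005)
    if q.sum(): print(round(lo*1e3),q.sum(),np.median(P[q,2]).round(4))
k=g&(abs(a+.09)<.06)
for lo in np.arange(-.17,.08,.004):
    q=k&(b>=lo)&(b<lo+.004)
    if q.sum(): print(' y',round(lo*1e3),np.median(P[q,2]).round(4))
E
```

```text
1 887 [-0.00205436  0.04250752] 0.03772965117015773 0.04847501790081569
-1 870 [-0.00109662 -0.04318475] -0.04823280199728476 -0.03803606329697137
-66.09026862656452
1 887 [-0.00048407  0.04250693] 0.037497013878827 0.04820632087200326
-1 870 [ 0.00047376 -0.04318523] -0.048461490478289446 -0.03821662504236321
-66.09056388154123
1 887 [-0.00047893  0.04250692] 0.037496175465010786 0.048205448444678514
-1 870 [ 0.0004789  -0.04318523] -0.048462388399390585 -0.038216891348179634
-66.09056484727463
-200 107 -0.0005
-195 111 -0.0002
-190 83 0.01
-185 83 0.0116
-180 87 0.0335
-175 116 0.0335
-170 118 0.0398
-165 90 0.0414
-160 120 0.0417
-155 119 0.0419
-150 120 0.0416
-145 94 0.0417
-140 111 0.0417
-135 113 0.0418
-130 100 0.0418
-125 126 0.0439
-120 120 0.0598
-115 100 0.0595
-110 76 0.0457
-105 111 0.0457
-100 110 0.046
-95 106 0.0456
-90 97 0.0457
-85 98 0.0455
-80 104 0.0458
-75 92 0.0457
-70 93 0.0458
-65 102 0.0456
-60 86 0.0459
-55 105 0.0458
-50 88 0.0456
-45 92 0.0457
-40 103 0.0457
-35 85 0.0457
-30 89 0.0459
-25 97 0.0458
-20 31 0.0457
-15 68 0.0339
-10 79 0.0338
-5 21 0.0335

[... 184 characters left out ...]
 y -122 0.0193
 y -118 0.0193
 y -114 0.0192
 y -110 0.0192
 y -106 0.0191
 y -102 0.0192
 y -98 0.0193
 y -94 0.0193
 y -90 0.0194
 y -86 0.0192
 y -82 0.0193
 y -78 0.0192
 y -74 0.0126
 y -70 0.0117
 y -66 0.0116
 y -62 0.0117
 y -58 0.0116
 y -54 0.0117
 y -50 0.0395
 y -46 0.0396
 y -42 0.0388
 y -38 0.0407
 y -34 0.0452
 y -30 0.0455
 y -26 0.0455
 y -22 0.0454
 y -18 0.0455
 y -14 0.0455
 y -10 0.0455
 y -6 0.0456
 y -2 0.0456
 y 2 0.0455
 y 6 0.0455
 y 10 0.0455
 y 14 0.0453
 y 18 0.0456
 y 22 0.0456
 y 26 0.0455
 y 30 0.0448
 y 34 0.0324
 y 38 0.0396
 y 42 0.0398
 y 46 0.0394
 y 50 0.0117
 y 54 0.0117
 y 58 0.0098
 y 62 -0.0003
 y 66 -0.0002
 y 70 -0.0003
 y 74 -0.0003
 y 78 -0.0004
```

```bash
cat >> h.py <<'E'
TH=np.deg2rad(-66.09); E=np.array([np.cos(TH),np.sin(TH)]); N=np.array([-E[1],E[0]])
O=np.array([.490,-.008])-.00034*N
Q=ori(TH,True)
def W(a,z,b=0): return [*(O+a*E+b*N),z]
def ja():
    p=np.array(ctrl.read_tool_pos()); return (p[:2]-O)@E,(p[:2]-O)@N,p[2]
E
python3 - <<'E'
from h import *
ctrl.move_ptp(W(-.139,.12),Q)
ctrl.line_to(W(-.139,.072),speed=.1)
ctrl.dwell(.2)
f0=np.array(ctrl.read_contact_force()); np.save("f0.npy",f0); print(f0,ja(),ctrl.read_clock())
f=ctrl.grab_frame("scene");cv2.imwrite("pics/s1.png",cv2.resize(f["pixels"][150:260,160:350],None,fx=4,fy=4,interpolation=cv2.INTER_CUBIC))
f=shot();cv2.imwrite("pics/w2.png",f["pixels"])
E
```

```text
[-0.14696791  0.56691292 -0.47906681] (np.float64(-0.13879315344649212), np.float64(0.0007025542879492343), np.float64(0.07292339996965244)) 6.1917
```

View pics/s1.png

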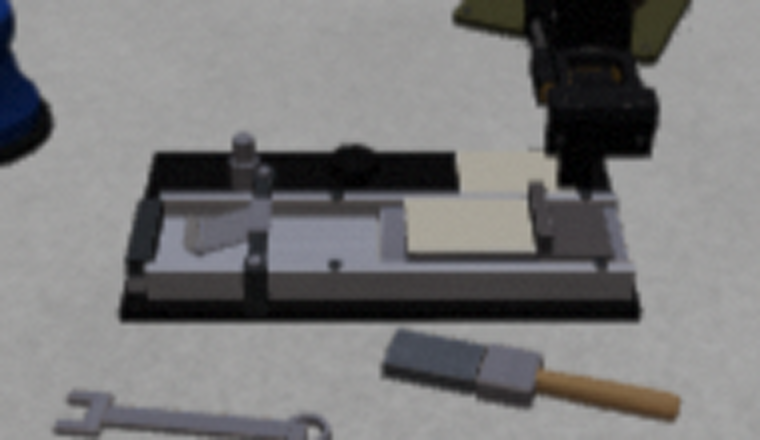

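View pics/w2.png

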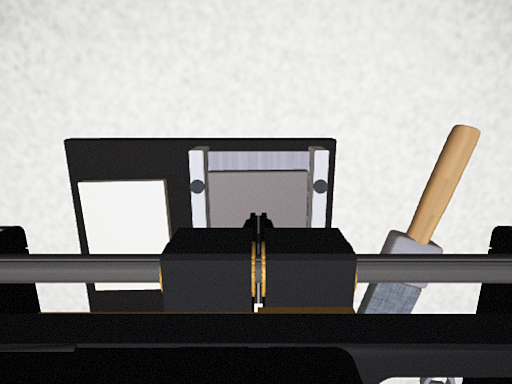

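Fingers are centred over the ledge: wrist image shows fingertips at column 259 and ledge columns 207–310. The scene view shows them behind the bar. Pressing now.

Run:
```python
from h import *
f0=np.load("f0.npy")
def F():
    d=np.array(ctrl.read_contact_force())-f0; return round(d[:2]@E,2),round(d[:2]@N,2),round(d[2],2)
hit=ctrl.line_to(W(-.139,.048),speed=.03,stop_force=2.5)
print(hit,ja(),F())
z=ja()[2]-.001
for i in range(20):
    z-=.001
    ctrl.line_to(W(-.139,z),speed=.03); ctrl.dwell(.08); fz=F()
    print(round(z,4),np.round(ja(),4),fz)
    if fz[2]>15: break
np.save("z.npy",z)
print(ctrl.read_clock())
```

```text
False (np.float64(-0.13896571194552776), np.float64(0.00016389687363344664), np.float64(0.04815379137460275)) (np.float64(0.98), np.float64(0.16), np.float64(0.5))
0.0462 [-0.139   0.      0.0462] (np.float64(-0.08), np.float64(-0.61), np.float64(0.33))
0.0452 [-0.139  -0.      0.0451] (np.float64(0.37), np.float64(-0.08), np.float64(0.55))
0.0442 [-0.139  -0.      0.0441] (np.float64(0.81), np.float64(-0.08), np.float64(0.96))
0.0432 [-0.139  -0.      0.0431] (np.float64(1.04), np.float64(-0.21), np.float64(-0.89))
0.0422 [-0.139  -0.      0.0421] (np.float64(1.01), np.float64(-0.44), np.float64(1.02))
0.0412 [-0.139  -0.      0.0411] (np.float64(0.11), np.float64(0.02), np.float64(0.04))
0.0402 [-0.139  -0.      0.0401] (np.float64(0.18), np.float64(0.28), np.float64(0.75))
0.0392 [-0.139  -0.      0.0391] (np.float64(0.94), np.float64(-0.08), np.float64(0.72))
0.0382 [-0.139  -0.      0.0381] (np.float64(1.07), np.float64(-0.56), np.float64(0.41))
0.0372 [-0.139  -0.      0.0371] (np.float64(0.08), np.float64(0.24), np.float64(0.52))
0.0362 [-0.139  -0.      0.0361] (np.float64(0.28), np.float64(0.06), np.float64(-0.42))
0.0352 [-0.1389  0.0002  0.0354] (np.float64(0.69), np.float64(0.36), np.float64(1.74))
0.0342 [-0.139   0.0003  0.0345] (np.float64(0.88), np.float64(-0.58), np.float64(4.64))
0.0332 [-0.1389  0.0003  0.0334] (np.float64(1.34), np.float64(-1.7), np.float64(5.71))
0.0322 [-0.1389  0.0003  0.0325] (np.float64(0.25), np.float64(-1.73), np.float64(7.05))
0.0312 [-0.1389  0.0004  0.0317] (np.float64(0.88), np.float64(-1.14), np.float64(7.31))
0.0302 [-0.1389  0.0004  0.0308] (np.float64(0.77), np.float64(-2.36), np.float64(7.96))
0.0292 [-0.1389  0.0005  0.03  ] (np.float64(0.47), np.float64(-2.07), np.float64(8.71))
0.0282 [-0.1389  0.0005  0.0291] (np.float64(0.37), np.float64(-3.0), np.float64(9.56))
0.0272 [-0.1389  0.0006  0.0282] (np.float64(-0.56), np.float64(-2.11), np.float64(10.7))
13.9083
```

The force rose 20 mm lower than I expected, so I'll look before pressing further.

Run:
```python
from h import *
f=ctrl.grab_frame("scene");cv2.imwrite("pics/s2.png",cv2.resize(f["pixels"][140:240,200:350],None,fx=5,fy=5,interpolation=cv2.INTER_CUBIC))
f=shot();cv2.imwrite("pics/w3.png",f["pixels"])
np.savez("w3.npz",**{k:np.array(v) for k,v in f.items()})
P,u,v=cloud(f)
a=(P[:,:2]-O)@E;b=(P[:,:2]-O)@N
for lo in np.arange(-.2,-.12,.005):
    q=(a>=lo)&(a<lo+.005)&(abs(b)<.02)&(P[:,2]<.07)
    if q.sum()>3: print(round(lo*1e3),q.sum(),np.median(P[q,2]).round(4))
print(ctrl.read_finger_gap(),ctrl.read_tool_rot(),Q)
```

```text
-200 490 -0.0004
-195 485 -0.0004
-190 587 0.0052
-185 643 0.0118
-180 699 0.0264
-175 559 0.0265
-170 792 0.0323
-165 591 0.0345
-160 568 0.0346
-155 853 0.0349
-150 557 0.0348
-145 213 0.0344
0.0004985020121222308 [5.45313186e-01 8.38232279e-01 3.01006105e-04 2.91384352e-04] [0.54529756 0.83824255 0.         0.        ]
```

View pics/s2.png

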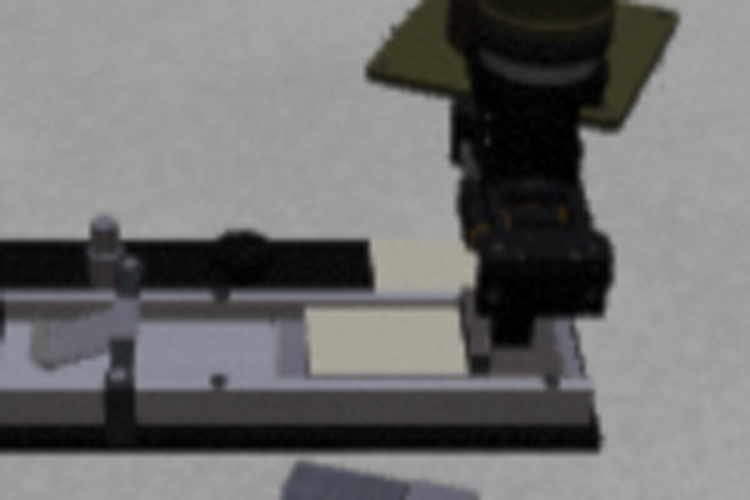

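View pics/w3.png

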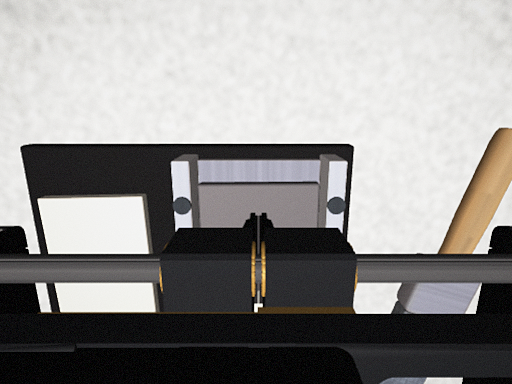

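Run:
```python
from h import *
f=dict(np.load("w3.npz"))
z=f["range_z"];P,u,v=cloud(f)
t=R.from_quat(Q).inv().apply(P-np.array(ctrl.read_tool_pos()))
for r in (205,212,216,220,225,235,250,265,280,300,308):
    for c in (200,252,262,320):
        q=(u==c)&(v==r)
        print(r,c,t[q].round(4).tolist(),end=' ')
    print()
```

```text
205 200 [[0.0165, -0.034, -0.0059]] 205 252 [[0.0165, -0.004, -0.0056]] 205 262 [[0.0166, 0.0018, -0.0061]] 205 320 [[0.0132, 0.0376, 0.0048]] 
212 200 [[0.0124, -0.0341, -0.0063]] 212 252 [[0.0124, -0.004, -0.0062]] 212 262 [[0.0126, 0.0018, -0.0068]] 212 320 [[0.0088, 0.0377, 0.0045]] 
216 200 [[0.0099, -0.0343, -0.0062]] 216 252 [[0.0119, -0.0039, -0.0116]] 216 262 [[0.0118, 0.0017, -0.0116]] 216 320 [[0.0066, 0.0376, 0.0035]] 
220 200 [[0.0074, -0.0344, -0.0059]] 220 252 [[0.0117, -0.0038, -0.0177]] 220 262 [[0.012, 0.0016, -0.0187]] 220 320 [[0.0044, 0.0375, 0.0023]] 
225 200 [[0.0048, -0.0343, -0.0072]] 225 252 [[0.0124, -0.0036, -0.0272]] 225 262 [[0.0118, 0.0015, -0.0255]] 225 320 [[0.0014, 0.0375, 0.0015]] 
235 200 [[0.0354, -0.0171, -0.0948]] 235 252 [[0.0122, -0.0034, -0.0398]] 235 262 [[0.0122, 0.0013, -0.0399]] 235 320 [[0.0353, 0.017, -0.0946]] 
250 200 [[0.0349, -0.0155, -0.1037]] 250 252 [[0.0335, -0.0023, -0.1007]] 250 262 [[0.0339, 0.0004, -0.1014]] 250 320 [[0.0356, 0.0149, -0.1051]] 
265 200 [[0.0334, -0.0147, -0.1086]] 265 252 [[0.0309, -0.0022, -0.104]] 265 262 [[0.0311, 0.0003, -0.1045]] 265 320 [[0.0338, 0.0141, -0.1094]] 
280 200 [[0.0296, -0.0148, -0.1092]] 280 252 [[0.027, -0.0022, -0.1047]] 280 262 [[0.0279, 0.0003, -0.1063]] 280 320 [[0.0285, 0.0148, -0.1073]] 
300 200 [[0.0232, -0.0153, -0.1078]] 300 252 [[0.012, -0.0025, -0.0913]] 300 262 [[-0.0004, 0.0009, -0.0729]] 300 320 [[0.0229, 0.0151, -0.1074]] 
308 200 [[0.0209, -0.0154, -0.1078]] 308 252 [[0.0093, -0.0025, -0.0916]] 308 262 [[0.0213, 0.0003, -0.1084]] 308 320 [[0.0212, 0.015, -0.1083]]
```

Run:
```python
import cv2
i=cv2.imread("pics/w3.png")[180:320,150:370]
i=cv2.convertScaleAbs(i,alpha=2,beta=20)
cv2.imwrite("pics/w3c.png",cv2.resize(i,None,fx=3.5,fy=3.5,interpolation=cv2.INTER_CUBIC))
```

```text
(no output)
```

View pics/w3c.png

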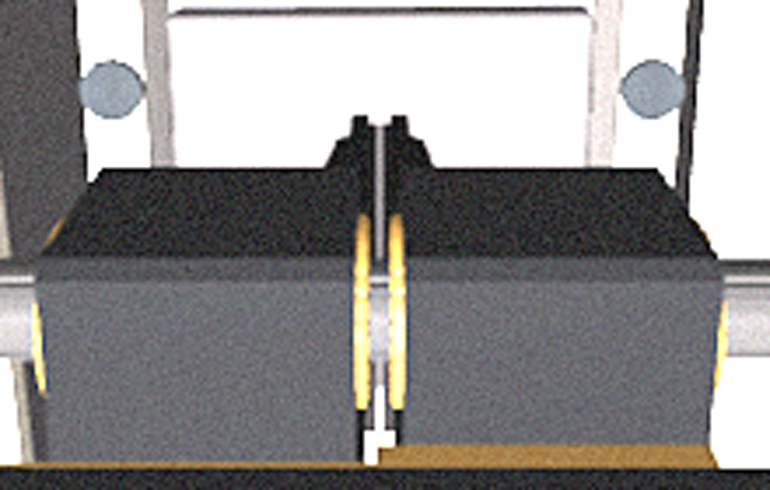

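Depth shows the fingertips on the ledge. The ledge is at z≈35 mm and the plate has gone down about 7 mm. The real tips end about 6.5 mm behind the reported TCP, so only the height offset was wrong. I'll keep pressing to about 17 N.

```bash
cat >> h.py <<'E'
f0=np.load("f0.npy")
def F(n=1):
    d=np.mean([np.array(ctrl.read_contact_force()) for _ in range(n)],0)-f0; return np.array([d[:2]@E,d[:2]@N,d[2]]).round(2)
E
python3 - <<'E'
from h import *
z=float(np.load("z.npy"))
t=ctrl.read_clock();F(3);print("dt",ctrl.read_clock()-t)
for i in range(10):
    z-=.0006
    ctrl.line_to(W(-.139,z),speed=.03); ctrl.dwell(.06); fz=F()
    print(round(z,4),np.round(ja(),4),fz)
    if fz[2]>16: break
np.save("z.npy",z)
f=shot();P,u,v=cloud(f)
a=(P[:,:2]-O)@E;b=(P[:,:2]-O)@N
for lo,hi in ((-.182,-.173),(-.165,-.152)):
    q=(a>=lo)&(a<hi)&(abs(b)<.03)&(P[:,2]<.07); print(lo,np.median(P[q,2]).round(4))
print(ctrl.read_clock())
E
```

```text
dt 0.0
0.0266 [-0.1389  0.0006  0.0277] [-1.29 -2.77 11.26]
0.026 [-0.1388  0.0006  0.0272] [-0.68 -2.26 11.71]
0.0254 [-0.1389  0.0007  0.0267] [-0.15 -3.59 11.38]
0.0248 [-0.1388  0.0008  0.0263] [-0.39 -3.94 12.85]
0.0242 [-0.1387  0.0012  0.0263] [-0.74 -4.19 15.85]
0.0236 [-0.1387  0.0016  0.0262] [-0.52 -4.3  18.75]
-0.182 0.0242
-0.165 0.0325
15.9083
```

Plate is fully down: top about 25 mm after the depth bias, force stiffening to 18.7 N. Now I'll slide with force feedback.

```bash
cat > slide.py <<'E'
from h import *
import sys
def slide(a,z,aend,step,target,speed=.06,fxmax=14,pr=True):
    while a<aend-1e-6:
        a=min(a+step,aend)
        ctrl.line_to(W(a,z),speed=speed); ctrl.dwell(.03)
        f=F(); e=f[2]-target
        z+=float(np.clip(e/8000*.6,-.0008,.0008))
        if pr: print(round(a*1e3,1),round(z*1e3,2),np.round(np.array(ja())*1e3,1),f)
        if f[2]<8 or f[2]>32 or f[0]<-fxmax: print("STOP"); break
    np.save("z.npy",z); np.save("a.npy",a); return a,z
E
python3 - <<'E'
from slide import *
z=float(np.load("z.npy"))
slide(-.139,z,-.085,.006,17.5)
f=ctrl.grab_frame("scene");cv2.imwrite("pics/s3.png",cv2.resize(f["pixels"][140:240,200:350],None,fx=5,fy=5,interpolation=cv2.INTER_CUBIC))
f=shot();P,u,v=cloud(f)
a=(P[:,:2]-O)@E;b=(P[:,:2]-O)@N
k=(abs(b)<.03)&(P[:,2]<.07)
for lo in np.arange(-.15,-.085,.004):
    q=k&(a>=lo)&(a<lo+.004)
    if q.sum()>5:print(round(lo*1e3),np.median(P[q,2]).round(4))
print(ctrl.read_clock())
E
```

```text
-133.0 23.27 [-132.4    2.6   26.3] [ 0.27 -1.05 13.76]
-127.0 23.07 [-126.3    3.1   26.3] [-0.35 -0.18 14.76]
-121.0 22.86 [-120.2    3.3   26.3] [ 0.31  0.16 14.71]
-115.0 22.8 [-114.2    3.5   26.3] [ 0.    0.38 16.78]
-109.0 22.7 [-108.1    3.6   26.3] [-1.44 -0.06 16.16]
-103.0 22.65 [-102.1    3.6   26.3] [-0.97  0.02 16.73]
-97.0 22.59 [-96.    3.7  26.3] [-0.91  0.18 16.69]
-91.0 22.57 [-90.    3.7  26.3] [-1.79 -0.3  17.29]
-85.0 22.56 [-83.9   3.7  26.3] [-0.73  0.49 17.43]
-150 0.025
-146 0.025
-142 0.0246
-138 0.0246
-134 0.0245
-130 0.0246
-126 0.0246
-122 0.0246
-118 0.0245
-114 0.0316
-110 0.0326
-106 0.0325
-102 0.0326
-98 0.0332
-94 0.0325
-90 0.0326
18.5583
```

View pics/s3.png

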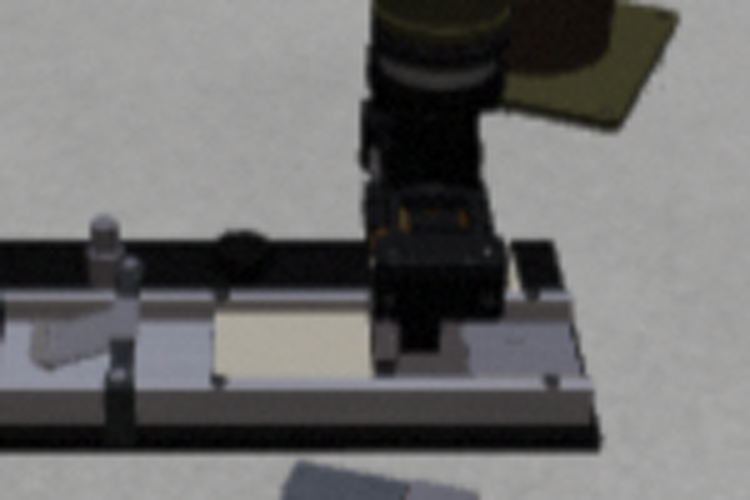

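Run:
```python
from slide import *
z=float(np.load("z.npy"));a=float(np.load("a.npy"))
a,z=slide(a,z,-.03,.006,18)
f=ctrl.grab_frame("scene");cv2.imwrite("pics/s4.png",cv2.resize(f["pixels"][140:240,180:330],None,fx=5,fy=5,interpolation=cv2.INTER_CUBIC))
f=shot();P,u,v=cloud(f)
a=(P[:,:2]-O)@E;b=(P[:,:2]-O)@N
k=(abs(b)<.03)&(P[:,2]<.07)
for lo in np.arange(-.08,-.03,.003):
    q=k&(a>=lo)&(a<lo+.003)
    if q.sum()>5:print(round(lo*1e3),np.median(P[q,2]).round(4))
print(ctrl.read_clock())
```

```text
-79.0 22.51 [-77.9   3.7  26.3] [-1.61  0.31 17.33]
-73.0 22.55 [-71.8   3.7  26.3] [-1.04 -0.21 18.46]
-67.0 22.48 [-65.8   3.7  26.3] [-1.67 -0.92 17.02]
-61.0 22.4 [-59.7   3.7  26.3] [-2.2   0.21 17.01]
-55.0 22.45 [-53.7   3.7  26.2] [-1.8  -0.35 18.67]
-49.0 22.45 [-47.7   3.7  26.3] [-1.78  0.2  18.03]
-43.0 22.42 [-41.6   3.6  26.2] [-1.38 -0.78 17.54]
-37.0 22.42 [-35.6   3.6  26.2] [-0.99  0.11 18.  ]
-31.0 22.4 [-29.5   3.6  26.2] [-1.13  0.06 17.71]
-30.0 22.36 [-29.1   3.6  26.2] [-2.38 -0.05 17.5 ]
-80 0.0246
-77 0.0246
-74 0.0246
-71 0.0246
-68 0.0246
-65 0.0246
-62 0.0246
-59 0.0311
-56 0.0326
-53 0.0326
-50 0.0325
-47 0.0326
-44 0.0328
-41 0.0331
-38 0.0325
-35 0.0325
-32 0.0316
21.4917
```

View pics/s4.png

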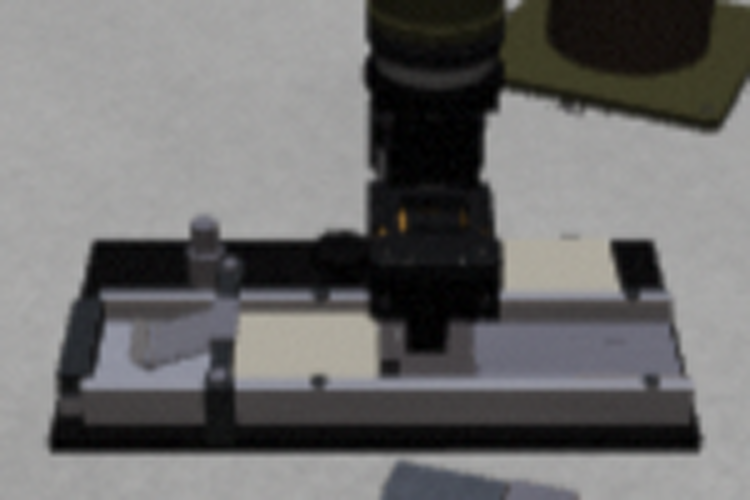

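Run:
```python
from slide import *
z=float(np.load("z.npy"));a=float(np.load("a.npy"))
a,z=slide(a,z,.024,.004,19.5)
f=ctrl.grab_frame("scene");cv2.imwrite("pics/s5.png",cv2.resize(f["pixels"][140:240,180:330],None,fx=5,fy=5,interpolation=cv2.INTER_CUBIC))
f=shot();P,u,v=cloud(f)
a=(P[:,:2]-O)@E;b=(P[:,:2]-O)@N
k=(abs(b)<.03)&(P[:,2]<.07)
for lo in np.arange(-.03,.03,.003):
    q=k&(a>=lo)&(a<lo+.003)
    if q.sum()>5:print(round(lo*1e3),np.median(P[q,2]).round(4))
print(ctrl.read_clock())
```

```text
-26.0 22.26 [-24.9   3.6  26.2] [-3.18 -0.25 18.13]
-22.0 22.14 [-20.8   3.6  26.2] [-2.76 -0.21 17.96]
-18.0 22.13 [-16.8   3.7  26.2] [-2.9  -0.5  19.31]
-14.0 22.12 [-12.8   3.7  26.1] [-2.01 -0.75 19.45]
-10.0 22.05 [-8.7  3.6 26.1] [-3.39  0.56 18.52]
-6.0 21.93 [-4.7  3.7 26.1] [-2.86 -0.13 17.87]
-2.0 21.92 [-0.7  3.7 26.1] [-2.24  0.39 19.44]
2.0 22.01 [ 2.7  3.6 26.1] [-4.8  -0.21 20.65]
6.0 22.14 [ 6.4  3.6 26. ] [-6.07 -0.66 21.25]
10.0 22.22 [10.2  3.4 26. ] [-6.54 -0.99 20.62]
14.0 22.29 [13.9  3.2 26. ] [-7.1  -0.12 20.33]
18.0 22.54 [16.5  3.1 26. ] [-12.87   0.32  22.88]
22.0 22.51 [21.8  3.  26. ] [-6.91 -0.78 19.04]
24.0 22.48 [23.9  3.  26. ] [-6.77  0.29 19.2 ]
-30 0.0246
-27 0.0245
-24 0.0245
-21 0.0245
-18 0.0246
-15 0.0246
-12 0.0255
-9 0.0325
-6 0.0325
-3 0.0325
0 0.0324
3 0.0323
6 0.0324
9 0.0326
12 0.0329
15 0.0323
18 0.0323
25.5583
```

View pics/s5.png

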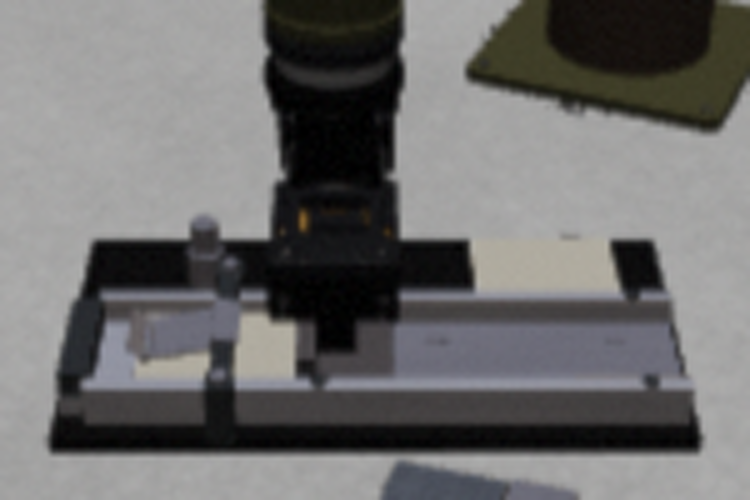

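Run:
```python
from slide import *
z=float(np.load("z.npy"));a=float(np.load("a.npy"))
a,z=slide(a,z,.040,.004,19.5,fxmax=20)
a,z=slide(a,z,.056,.0015,18.5,speed=.04,fxmax=15)
f=ctrl.grab_frame("scene");cv2.imwrite("pics/s6.png",cv2.resize(f["pixels"][140:240,180:330],None,fx=5,fy=5,interpolation=cv2.INTER_CUBIC))
f=shot();P,u,v=cloud(f)
a=(P[:,:2]-O)@E;b=(P[:,:2]-O)@N
k=(abs(b)<.03)&(P[:,2]<.07)
for lo in np.arange(-.03,.045,.003):
    q=k&(a>=lo)&(a<lo+.003)
    if q.sum()>5:print(round(lo*1e3),np.median(P[q,2]).round(4))
print(ctrl.read_clock())
```

```text
28.0 22.4 [28.2  3.  26. ] [-5.48  0.87 18.41]
32.0 22.36 [32.3  3.  25.9] [-6.44  0.43 18.94]
36.0 22.13 [36.3  2.6 25.3] [-5.26  0.96 16.39]
40.0 22.01 [40.2  2.7 25.3] [-5.97 -0.53 17.98]
41.5 21.98 [41.5  2.7 25.3] [-6.86  0.03 18.05]
43.0 21.94 [42.9  2.8 25.3] [-5.6   0.23 17.94]
44.5 21.96 [44.4  2.8 25.3] [-7.26  0.41 18.78]
46.0 21.98 [45.9  2.8 25.3] [-6.5  -0.52 18.85]
47.5 22.03 [47.4  2.8 25.3] [-8.24 -0.82 19.1 ]
49.0 22.04 [48.6  2.8 25.3] [-8.22 -0.71 18.63]
50.5 22.32 [48.6  2.7 25.3] [-13.26   1.13  22.19]
52.0 22.68 [48.6  2.7 25.3] [-18.76   0.75  23.41]
STOP
-30 0.0335
-27 0.0336
-24 0.0336
-21 0.0336
-18 0.0335
-15 0.0335
-12 0.0335
-9 0.0336
-6 0.0336
-3 0.0335
0 0.0208
3 0.0234
6 0.0235
9 0.0236
12 0.0236
15 0.0311
18 0.0315
21 0.0315
24 0.0315
27 0.0316
30 0.0316
33 0.0316
36 0.0332
39 0.0316
42 0.0316
29.0583
```

View pics/s6.png

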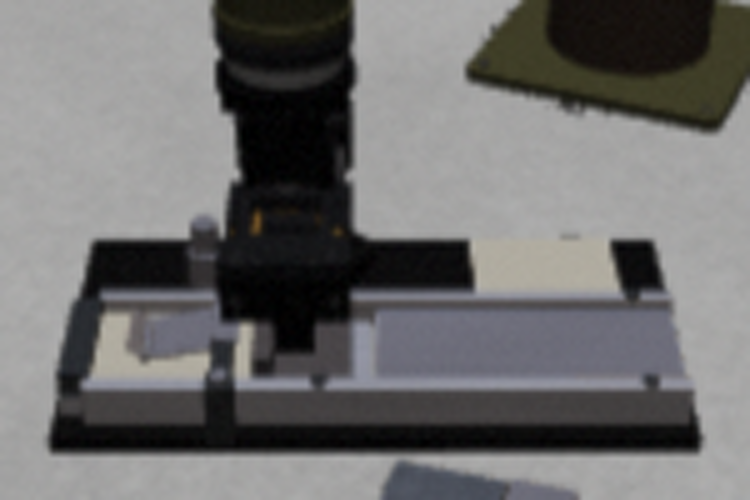

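Sled is home: a hard stop at 48.6 mm. The tail is clear of the plate, which has sprung up to about 34 mm, and the sled lies flat at bed level (ledge about 32 mm). Now I'll ease the push and lift off vertically.

Run:
```python
from slide import *
z=float(np.load("z.npy"))
a=.050
ctrl.line_to(W(a,z,.002),speed=.03);ctrl.dwell(.1);print(np.round(np.array(ja())*1e3,1),F())
for i in range(6):
    f=F()
    if f[0]>-2.5: break
    a-=min(.0006,.0003+abs(f[0])/10000); ctrl.line_to(W(a,z,.002),speed=.03);ctrl.dwell(.08);print(a,np.round(np.array(ja())*1e3,1),F())
for i in range(8):
    f=F()
    if f[2]<3.5: break
    z+=.0006
    if f[0]<-2: a-=.0003
    if f[0]>1: a+=.0003
    ctrl.line_to(W(a,z,.002),speed=.03);ctrl.dwell(.06);print(round(a,4),round(z,4),np.round(np.array(ja())*1e3,1),F())
np.save("a.npy",a);np.save("z.npy",z);print(ctrl.read_clock())
```

```text
[48.6  3.3 25.3] [-9.44 -3.42 20.06]
0.0494 [48.6  3.3 25.3] [-8.42 -3.83 19.31]
0.048799999999999996 [48.6  3.3 25.3] [-6.21 -3.75 18.72]
0.04819999999999999 [48.6  3.3 25.3] [-4.36 -4.7  17.35]
0.04759999999999999 [48.6  3.3 25.3] [-1.13 -4.03 16.34]
0.0476 0.0233 [48.5  3.3 25.3] [-1.14 -2.3  12.58]
0.0476 0.0239 [48.5  3.3 25.3] [ 0.74 -0.78  8.59]
0.0476 0.0245 [48.3  3.  25.4] [2.09 0.08 7.04]
0.0479 0.0251 [48.2  2.5 25.4] [1.63 1.12 4.99]
0.0482 0.0257 [48.   1.7 25.4] [0.09 0.69 3.09]
32.2833
```

Run:
```python
from slide import *
p=ja()
ctrl.line_to(W(p[0]-.0005,.033,p[1]),speed=.03)
ctrl.line_to(W(p[0]-.0005,.10,p[1]),speed=.1)
ctrl.move_ptp(W(-.06,.24),Q); ctrl.dwell(.1)
print(F(),ctrl.read_clock())
f=ctrl.grab_frame("scene");cv2.imwrite("pics/s7.png",cv2.resize(f["pixels"][140:240,180:330],None,fx=5,fy=5,interpolation=cv2.INTER_CUBIC))
f=shot();cv2.imwrite("pics/w7.png",f["pixels"])
P,u,v=cloud(f);np.savez("w7.npz",**{k:np.array(v) for k,v in f.items()})
a=(P[:,:2]-O)@E;b=(P[:,:2]-O)@N
k=(abs(b)<.03)&(P[:,2]<.07)
for lo in np.arange(-.02,.17,.003):
    q=k&(a>=lo)&(a<lo+.003)
    if q.sum()>5:print(round(lo*1e3),np.median(P[q,2]).round(4),end='; ')
```

```text
[ 0.95 -0.46  0.35] 34.3333
-20 0.0337; -17 0.0339; -14 0.0335; -11 0.0336; -8 0.0336; -5 0.0339; -2 0.0334; 1 0.0251; 4 0.0238; 7 0.0238; 10 0.0237; 13 0.0248; 16 0.0317; 19 0.0318; 127 0.0409; 130 0.0406; 133 0.041; 136 0.0415;
```

View pics/s7.png

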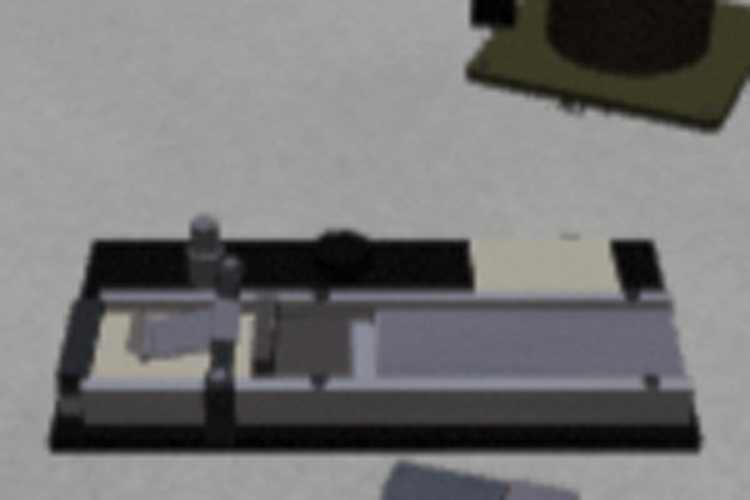

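View pics/w7.png

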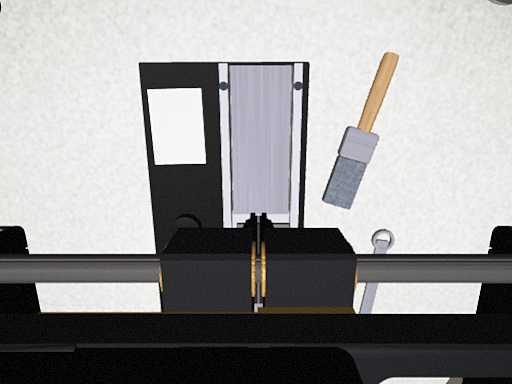

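Run:
```python
from slide import *
ctrl.move_ptp(W(.21,.20),Q); ctrl.dwell(.1)
print(F(),ctrl.read_clock())
f=shot();i=f["pixels"]
cv2.imwrite("pics/w8.png",cv2.resize(i[20:240,130:380],None,fx=2.7,fy=2.7,interpolation=cv2.INTER_CUBIC))
P,u,v=cloud(f)
a=(P[:,:2]-O)@E;b=(P[:,:2]-O)@N
k=(abs(b)<.034)&(abs(b)>.022)&(P[:,2]<.07)
for lo in np.arange(-.01,.19,.002):
    q=k&(a>=lo)&(a<lo+.002)
    if q.sum()>5:print(round(lo*1e3),np.median(P[q,2]).round(4),end='; ')
```

```text
[0.23 0.1  0.06] 35.5917
32 0.0309; 34 0.0311; 36 0.0314; 38 0.0313; 40 0.0313; 42 0.031; 44 0.0312; 46 0.0312; 48 0.0314; 50 0.0313; 52 0.0316; 54 0.0312; 58 0.0482; 60 0.0494; 62 0.0491; 64 0.0495; 66 0.0489; 68 0.0494; 70 0.0443; 72 0.0353; 74 0.0354; 76 0.0353; 78 0.0351; 82 0.0505; 84 0.0509; 86 0.051; 88 0.0507; 90 0.0509; 92 0.0503; 94 0.0366; 96 0.0352; 98 0.0353; 100 0.0353; 102 0.0352; 104 0.0353; 106 0.0354; 108 0.0354; 110 0.0355; 112 0.0354; 114 0.0354; 116 0.0353; 118 0.0357; 120 0.0355; 122 0.0356; 124 0.0356; 126 0.0355; 128 0.0355; 130 0.0355; 132 0.0352; 134 0.0355; 136 0.0355; 138 0.0352; 140 0.0355; 142 0.0355; 144 0.0353; 146 0.0354; 148 0.0355; 150 0.0358; 152 0.0354; 154 0.0353; 156 0.0355; 158 0.0354; 160 0.0357; 162 0.0354; 164 0.0362; 166 0.0416; 168 0.0417; 170 0.0417; 172 0.0418; 174 0.0415; 176 0.0417; 178 0.0418; 180 0.0417; 182 0.0415; 186 0.0111;
```

View pics/w8.png

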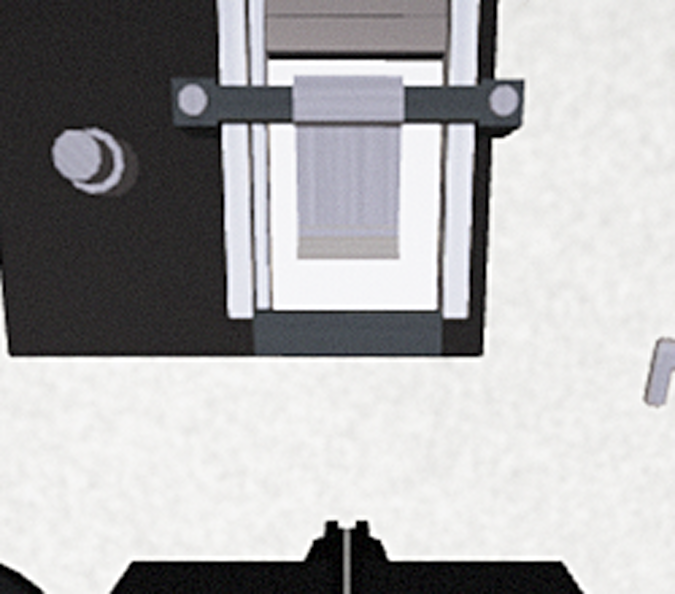

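Run:
```python
from slide import *
f=shot();i=f["pixels"]
cv2.imwrite("pics/w9.png",cv2.resize(i[115:160,215:305],None,fx=8,fy=8,interpolation=cv2.INTER_NEAREST))
print(i[128:142,[235,258,283]].mean(2).round().astype(int).T.tolist())
```

```text
[[246, 246, 246, 245, 248, 255, 221, 10, 77, 80, 76, 77, 80, 80], [247, 247, 246, 246, 247, 255, 227, 32, 75, 76, 76, 81, 70, 76], [246, 246, 246, 245, 248, 255, 229, 35, 73, 74, 81, 85, 72, 77]]
```

View pics/w9.png

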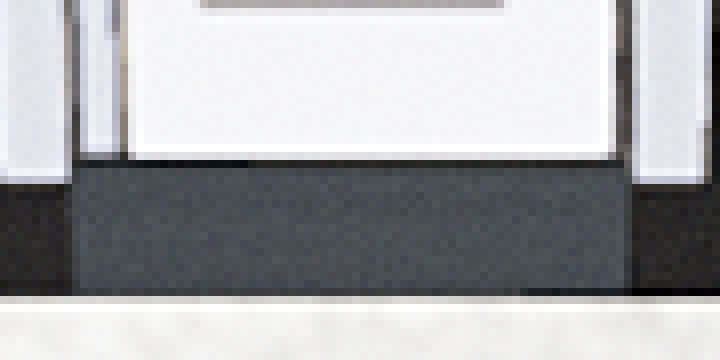

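The stone's white front meets the stop with no visible gap: one edge row at full-image row ≈135, spread evenly across the width. Robot is clear, handing in.

```bash
python3 -c "
from h import *
print(ctrl.read_clock(),F()); ctrl.hand_in()"
```

```text
35.6917 [ 1.15 -0.6   0.55]
the job is handed in; nothing more can be done
```

The sled is home in the jig and the job is handed in at 35.7 s of the 54 s limit. No verdict was reported.

I pressed the small grey sled's rear ledge until the infeed plate bottomed out. I kept about 14–23 N on it while sliding it under the bridge and leaf spring to a hard stop, then eased the push and lifted straight off.

**Last checks:**
- **Sled:** it lies flat on the bed with its front against the end stop and no gap visible. The leaf spring is on top of it.
- **Infeed plate:** it is back up at about 34 mm behind the sled's tail.
- **Robot and bystanders:** the hand is clear and the force on the tool is near zero. The tile, knob, dog, brush and spanner look unmoved in the pictures. I did not compare the other bench items before and after.

**Did not match:**
- **Fingertip height:** the fingertips touched about 20 mm lower in TCP height than the given tool data implied. I checked this with depth images before pressing on.
- **Sideways drift:** the TCP drifted up to 3.7 mm across the channel while pressing; the fingers stayed on the ledge.
- **Jig position:** my estimate along the channel was about 2–2.5 mm off, so I set the end position by contact force and images.
- **Release:** the TCP moved back 0.6 mm as I released. I put this down to the arm relaxing, because the images show the sled still against the stop.

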